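# Clamp a hard drive in the test cradle

### The job

A hard drive lies in the test cradle on the repair bench. Using only your fingertips or the outside of the fingers, swing the cradle's steel clamp strap round over the drive until it rests against its stop, and only then push the cam lever all the way down so that the drive is clamped. Pick nothing up, keep the drive where it lies in the cradle, and leave the other things on the bench alone.

Things in the scene. Friction and masses are not known exactly. Their poses are not given: they have to be found in the camera images.
- cradle: Grey base plate of the test cradle, fixed to the bench, 200 (its x) x 225 (its y) x 12 mm. Origin: on the bench top under the centre of the drive; z up. The strap's hinge post stands at x 0, y -85 mm (pin top 94 mm above the bench), the cam post at y +85 mm. Low black rails and a connector block (at most 32 mm above the bench) hold the drive.
- cam_post (a point): Centre of the top of the dark steel cam post that carries the lever, 104 mm above the bench, at the cradle's x +21, y +85 mm; the post is 18 (x) x 24 (y) mm. Its foot, up to 62 mm above the bench, reaches 7.5 mm further towards the cradle's -x and is the strap's stop.
- drive: 3.5-inch hard drive, aluminium, 147 (x) x 102 (y) x 26 mm, loose in the cradle between low rails, about 0.55 kg. Origin: centre of its underside, 12 mm above the bench, so its top is 38 mm above the bench. Its axes start along the cradle's.
- strap (a joint): Angle of the clamp strap about its upright hinge. 0 = straight across the drive, along the cradle's +y from the hinge post, against its stop (mechanical end). It grows anticlockwise seen from above, to 1.9; at 1.57 it points along the cradle's -x. Starts between 1.0 and 1.6. It stays where it is left: friction about 0.12 N m (1.3 N at 90 mm).
- strap_hinge (a point): On the hinge axis of the strap, at the middle of the strap's height (about 60 mm above the bench while the lever is up). Origin of the strap: its own y axis points along the strap to the free end, z up.
- strap_tip (a point): Free end of the clamp strap, 185 mm from the hinge axis, at mid height. The strap is a flat steel bar on edge, 8 mm thick and 20 mm high, underside 52 mm and top 72 mm above the bench (2 to 3 mm lower while the lever leans as at the start, 7 mm with it down).
- pad: Sprung black rubber pad, 24 mm in diameter, 8 mm high, below the strap 85 mm from its hinge. Origin: centre of its underside, which passes 2 to 3 mm above the drive while the lever is up.
- lever (a joint): Angle of the cam lever from upright, about the cradle's x. 0 = upright, 1.57 would be level, pointing along the cradle's +y, away from the drive; mechanical end, fully down: 1.5. Starts between 0.4 and 0.7. It stays where it is left: friction about 0.3 N m (3.5 N at 90 mm). Going down, its cam lowers the strap and the sprung pad presses on the drive with about 8 N.
- lever_pivot (a point): Pivot of the cam lever, on its axis, 87 mm above the bench. The lever's own z axis points along the lever to its free end, its x axis along the pivot.
- lever_tip (a point): Free end of the cam lever, on its middle line, 112 mm from the pivot. The lever is a flat bar 16 mm wide (along the cradle's x) and 8 mm thick; its outer 54 mm is a black grip 20 mm wide and 10 mm thick.
- spare_drive: Bystander: a second hard drive lying on the bench, not in the cradle, 147 x 102 x 26 mm. Origin: centre of its underside.
- screwdriver: Bystander: screwdriver, 170 mm long, lying on the bench. Origin: under its middle.
- heatsink: Bystander: finned heatsink 60 x 60 x 32 mm. Origin: centre of its underside.
- memory: Bystander: memory stick lying flat, 133 x 30 x 8 mm. Origin: centre of its underside.
- air_can: Bystander: upright spray can, 58 mm in diameter, 190 mm tall, beyond the cradle. Origin: centre of its underside.
- tape: Bystander: roll of black tape, 90 mm in diameter, 20 mm high. Origin: centre of its underside.
- fan: Bystander: case fan 92 x 92 x 25 mm lying flat. Origin: centre of its underside.
Things that resemble listed ones, but are neither listed nor needed, are in the scene too. Leave any black or blue look-alike of the drive alone.

How it is judged (in metres and radians):
On the way, in this order (a step that is already met when the one before it is completed fails the run):
1. the strap is across the drive against its stop while the lever is still up (value of joint strap below 0.05 rad and value of joint lever below 1 rad), for 0.2 s.
2. the cam lever is down with the strap across (value of joint lever above 1.4 rad and value of joint strap below 0.06 rad), for 0.2 s.
At the end, for the whole second after the job is handed in: The strap is within 0.06 rad of its stop, the lever within 0.1 rad of fully down (above 1.4), the pad presses on the drive with more than 3 N, and the drive lies at rest within 6 mm of where it started (all of step 2 and contact force between pad and drive above 3 N and distance of drive from where it was at the start of the episode below 0.006 m and linear speed of drive below 0.02 m/s); the robot touches nothing.
It fails at once if the lever is pushed down (beyond 1.0) while the strap is not yet across (more than 0.15 rad from its stop) (value of joint lever above 1 rad and value of joint strap above 0.15 rad).
It fails at once if the drive is lifted or pushed more than 8 mm from its place (distance of drive from where it was at the start of the episode above 0.008 m).
It fails at once if another thing on the bench is moved more than 20 mm or lifted (distance of any of spare_drive, screwdriver, heatsink, memory, air_can, tape, fan from where it was at the start of the episode above 0.02 m).
It also fails if it takes over 51 s, if anything falls off the work surface, if the arm or the gripper's body presses on something with over 40 N, if the wrist force passes 120 N, or if a joint passes its speed limit or range.

### The arm

A 6-joint arm with a two-finger parallel gripper is mounted at the origin on the work surface. World frame = base frame: x ahead of the robot, y to its left, z up, the work surface at z = 0. Lengths are in mm, angles in rad, forces in N, time in s.
With the tool pointing down it reaches from about 275 to 825 mm from the base axis. Payload 4.9 kg.
Tool frame: the origin (TCP) lies at the very end of the fingers, on their centre line; the grasp point (between the pads) lies 19 mm behind it; z points along the fingers, y is the direction in which the jaws open and shut (so a half turn about z gives the same grasp; the last joint's range is limited). The gripper opens to 85 mm and grips with 20 to 120 N. Pads are 22 mm wide; open, the fingers measure 114 mm over their backs; the gripper's body (76 mm by 85 mm) begins 54 mm behind the grasp point. The pads swing forward as they close: fully open they stand 13 mm farther back than shut.
Start: joints at [1.205, 0.326, -0.193, 1.052, 0, 1.437], TCP at [126.344, 535.309, 231.281] pointing down, gripper open.
Joint ranges: [-2.65, 2.65], [-0.97, 1.79], [-1.3, 1.35], [-1.93, 2.1], [-1.47, 1.37], [-3.14, 3.14]. Speed limits (rad/s): [2.57, 2.57, 3.14, 3.14, 3.14, 3.14].

### API

Orientations are given as [roll, pitch, yaw] about the fixed x, y, z axes, in that order (R = Rz(yaw) Ry(pitch) Rx(roll)).
In Python, from bench import bot, solve_ik, imaging gives the robot as it stands. Calls block until the motion is done:
- bot.move_ptp(position, orientation): joint-space move of the TCP to a pose.
- bot.movel(position, rot=None, max_speed=150, threshold=None): straight line of the TCP; rot=None keeps the orientation; max_speed is the mean speed in mm/s. With threshold (N) it stops when the force on the tool has changed by that much, and returns True; else False.
- bot.move_j(angles): joint-space move.
- bot.grip(opening, effort=None): opening from 0.0 (shut) to 1.0 (fully open); effort is the grip in N (None keeps the last); returns when the fingers have stopped.
- bot.dwell(seconds).
- solve_ik(position, orientation): joint angles nearest the present ones, or None.
- bot.get_state(): the state.
- imaging.capture(name): name is "scene" or "top"; returns the picture (384x512x3 uint8, blue, green, red); there is no depth.
- imaging.camera_model(name): a dict with "K" (3x3 intrinsics, pixels), "k1" (the pictures are not rectified: a ray, as slopes to the right and down, at radius r is drawn at 1 + k1 r^2 times it, then the intrinsics apply), "position" and "rotation" of the camera in the world. Camera axes: x right, y up, looking along -z (the intrinsics and any distortion apply to the point x, -y, -z); pixel columns grow to the right and rows downward; lengths in mm; the calibration is good to about 2 mm. A picture is of the moment at which its call begins. camera_model takes no time and is no camera call.
A pose or a line that the arm cannot do raises bot.IKError and nothing moves.
- bot.sign_off(): hands the job in, once; it reports no verdict.
The state is a dict: "t": time; "qpos": joint angles; "joint_velocities": joint speeds; "effort": joint torques, N m; "tcp_pos": TCP position; "orientation": TCP orientation; "contact_force": force on the tool from outside, world axes, zero at the start; "wrist_torque": the same for the moment, N m; "opening": opening from 0.0 (shut) to 1.0 (fully open).
Only numpy, scipy, OpenCV 4.12 (cv2) and the standard library are available. Lean on these libraries where they do the work, as an engineer would, in place of code of your own. Each camera call takes 0.05 s, during which the arm holds its last target. There are 200 camera calls.

## Working session

There is one attempt and no reset: what is moved stays moved. The work goes in short steps, each a Python script; the robot and the scene stay as the last script left them, time stands still between calls to the robot, and variables do not carry over. Pictures are saved under pics/ and viewed, about 8 in all and at most 12, crops included, and the job is handed in when it is done.

```bash
mkdir -p pics; ls; python3 - <<'E'
from bench import bot, imaging
import cv2
for n in("scene","top"):
    cv2.imwrite(f"pics/{n}0.png",cv2.resize(imaging.capture(n),(800,600),interpolation=cv2.INTER_CUBIC))
    m=imaging.camera_model(n);print(n,m)
print(bot.get_state())
E
```

```text
pics
scene {'K': array([[360.64254546,   0.        , 256.56402803],
       [  0.        , 360.64254546, 194.71038227],
       [  0.        ,   0.        ,   1.        ]]), 'k1': -0.03505601158178401, 'position': array([ 916.1913961 ,  514.23284337, 1072.75533709]), 'rotation': array([ 5.62691909e-01, -1.86732116e-03,  2.58766196e+00])}
top {'K': array([[472.70017353,   0.        , 259.46817505],
       [  0.        , 472.70017353, 191.5242565 ],
       [  0.        ,   0.        ,   1.        ]]), 'k1': -0.001471547301933506, 'position': array([ 519.93118486,   10.27608881, 1388.85702732]), 'rotation': array([ 0.06771271, -0.00240791, -1.57980599])}
{'t': 0.1, 'qpos': array([ 1.20475923e+00,  3.26849007e-01, -1.93485860e-01,  1.05200244e+00,
       -1.89010949e-05,  1.43659935e+00]), 'joint_velocities': array([-0.00016089, -0.00243671,  0.00341952,  0.00044301, -0.00030184,
       -0.00093233]), 'effort': array([ 2.05472774e-03, -4.44238937e+01,  2.63038141e+01,  7.84166506e-03,
        2.18199091e-05, -1.59818262e-05]), 'tcp_pos': array([126.17710316, 534.79450929, 230.59069225]), 'orientation': array([-3.14006300e+00, -1.87443201e-04,  2.90975240e+00]), 'contact_force': array([-0.35823437,  0.2961204 , -0.37609548]), 'wrist_torque': array([ 0.05011977,  0.02263935, -0.00711606]), 'opening': 1.0022869309255658}
```

View pics/top0.png

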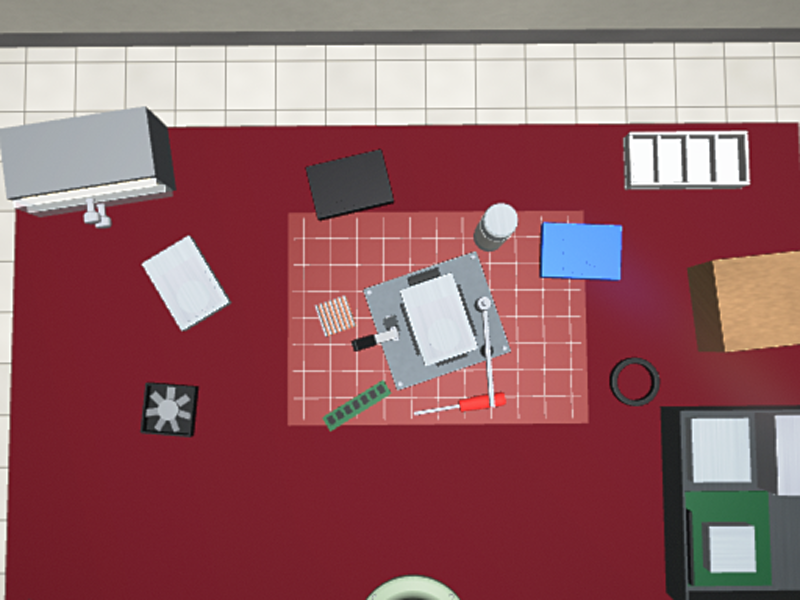

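View pics/scene0.png

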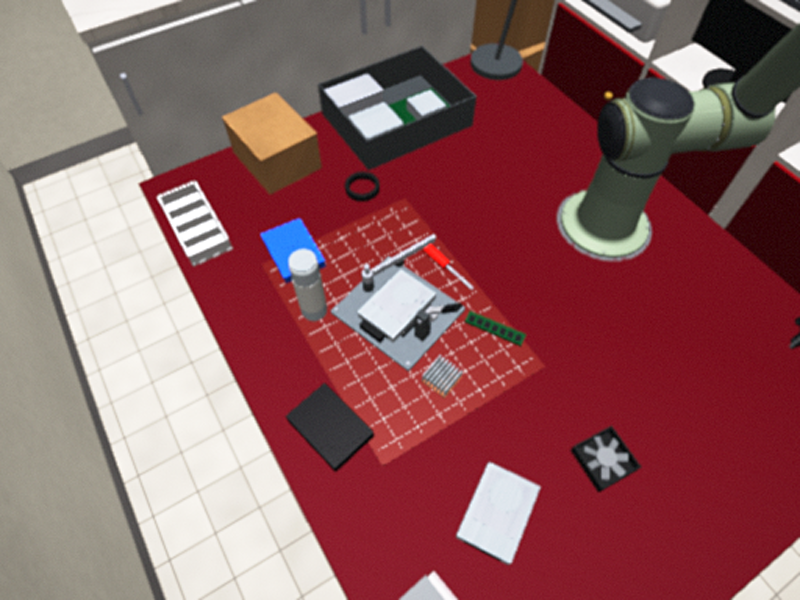

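Top view (800 px scale): the real drive is the silver one in the grey cradle at (437,320). Possible confusions are the spare silver drive (186,283), the black one (350,184), the blue one (581,251) and the silver ones in the bin (720,450). The hinge post is at (484,303), the strap tip near (491,402) and the lever grip at (364,342). The screwdriver handle (483,402) lies under or near the strap tip. Next, one close crop.

```bash
python3 - <<'E'
import cv2
from bench import imaging
im=imaging.capture("top")
# crop cols 195..345 rows 150..280 x5.2
c=im[150:275,200:350]; cv2.imwrite("pics/crop1.png",cv2.resize(c,None,fx=5,fy=4.8*5/4.8 if 0 else 4.8,interpolation=cv2.INTER_CUBIC) if 0 else cv2.resize(im[155:275,200:350],None,fx=5,fy=5,interpolation=cv2.INTER_CUBIC))
E
cat > h.py <<'E'
import numpy as np, cv2
from scipy.spatial.transform import Rotation as R
from bench import imaging
def cam(n):
    m=imaging.camera_model(n); return m, R.from_euler('xyz',m["rotation"]).as_matrix()
def proj(n,P):
    m,r=cam(n); p=(np.atleast_2d(P)-m["position"])@r; s=np.c_[p[:,0],-p[:,1]]/-p[:,2:]
    s=s*(1+m["k1"]*(s**2).sum(1,keepdims=True)); return s@m["K"][:2,:2].T+m["K"][:2,2]
def unproj(n,uv,z):
    m,r=cam(n); d=np.array([m["k1"],0,0,0,0.]); uv=np.atleast_2d(np.array(uv,float))
    s=cv2.undistortPoints(uv[:,None],m["K"],d)[:,0]
    v=np.c_[s[:,0],-s[:,1],-np.ones(len(s))]@r.T
    z=np.broadcast_to(z,len(v)); return m["position"]+v*((z-m["position"][2])/v[:,2])[:,None]
E
```

```text
(no output)
```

View pics/crop1.png

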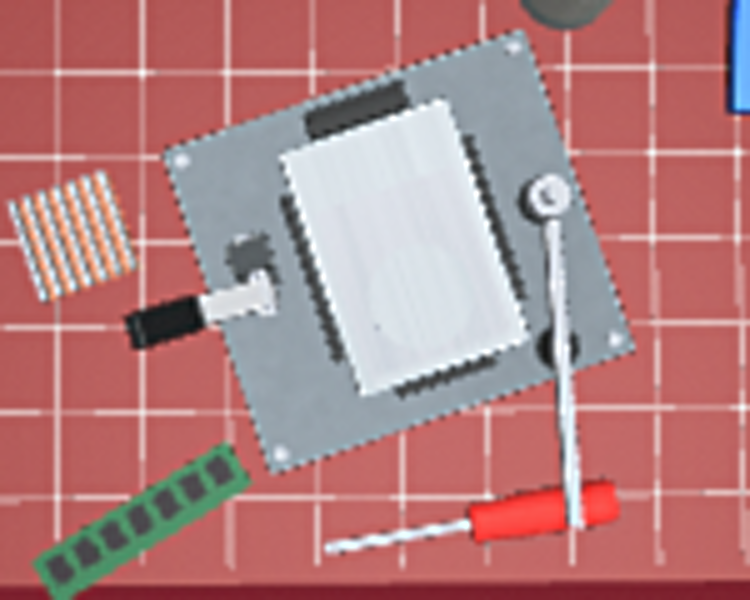

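The crop confirms the choice: the silver drive sits in the grey plate, with the hinge pin at crop (548,195) and the strap running to its tip at (577,525), above the screwdriver handle. The lever is at left, with its grip end at (130,332).

```bash
cat > fit.py <<'E'
from h import *
f=lambda a:np.array(a,float)/5-0.4+np.array([200,155])
c=unproj("top",f([(522,32),(633,350),(272,473),(164,150)]),12)[:,:2]
loc=np.array([(100,-112.5),(-100,-112.5),(-100,112.5),(100,112.5)])
o=c.mean(0); A=(c-o); th=np.arctan2((loc[:,0]*A[:,1]-loc[:,1]*A[:,0]).sum(),(loc*A).sum())
Rz=np.array([[np.cos(th),-np.sin(th)],[np.sin(th),np.cos(th)]])
def W(x,y,z): return np.r_[o+Rz@[x,y],z]
def L(p): return Rz.T@(p[:2]-o)
if __name__=="__main__":
    print("origin",o,"yaw",th,"res",np.round((A@Rz)-loc,1))
    for n,px,z in[("hinge",(548,195),94),("tip",(577,525),69),("strapmid",(562,370),69),("post",(250,250),104),("leverend",(130,332),180),("leverbase",(262,290),100),("screw",(545,510),15),("can",(566,0),100)]:
        p=unproj("top",f([px]),z)[0]; print(n,p.round(1),L(p).round(1))
E
python3 fit.py
```

```text
origin [574.33159772 -50.94709439] yaw 0.31575291473185235 res [[-1.9  2.2]
 [ 1.5  1.6]
 [ 1.2 -1.9]
 [-0.8 -1.9]]
hinge [ 600.8 -130.1   94. ] [  0.6 -83.5]
tip [ 418.9 -146.    69. ] [-177.3  -42. ]
strapmid [ 504.6 -139.1   69. ] [-93.6 -62.1]
post [571.6  33.6 104. ] [23.7 81.2]
leverend [527.3  93.7 180. ] [  0.2 152.1]
leverbase [549.9  27.3 100. ] [ 1.1 81.9]
screw [ 423.5 -134.    15. ] [-169.2  -32.1]
can [ 707.7 -141.1  100. ] [  98.8 -127.1]
```

```bash
cat > s1.py <<'E'
from fit import *
from bench import bot
r=100
def pose(a,d,z=54):
    x=-r*np.sin(a)-d*np.cos(a); y=-85+r*np.cos(a)-d*np.sin(a)
    return W(x,y,z),[np.pi,0,th+a-np.pi]
bot.grip(0.0)
p,o_=pose(1.34,42,235); bot.move_ptp(p,o_)
p,o_=pose(1.34,42); print(bot.movel(p,max_speed=120,threshold=15))
f0=bot.get_state()["contact_force"]
for a in(1.34,1.1,.85,.6,.4,.25,.12):
    p,o_=pose(a,15); hit=bot.movel(p,o_,max_speed=80,threshold=25)
    s=bot.get_state(); print(a,hit,(s["contact_force"]-f0).round(1),s["tcp_pos"].round(1),s["t"])
    if hit: break
else:
    p,o_=pose(-.07,15); hit=bot.movel(p,o_,max_speed=30,threshold=12)
    s=bot.get_state(); print("end",hit,(s["contact_force"]-f0).round(1),L(s["tcp_pos"]),s["t"])
im=imaging.capture("top"); cv2.imwrite("pics/a1.png",cv2.resize(im[155:275,200:350],None,fx=5,fy=5,interpolation=cv2.INTER_CUBIC))
E
python3 s1.py
```

```text
False
1.34 False [ 0.9 -1.2  0.8] [ 502.4 -154.5   54.2] 6.0583
1.1 False [-0.3 -0.8 -0.1] [ 499.8 -131.3   54.1] 6.5083
0.85 False [ 0.4 -0.1  0.6] [ 503.  -106.5   54. ] 6.975
0.6 False [ 0.5 -0.7  0.9] [512.3 -83.1  53.9] 7.4417
0.4 False [-0.5 -1.   0.6] [523.6 -66.5  53.9] 7.8417
0.25 False [-0.5 -0.2  0.3] [534.2 -55.7  53.9] 8.1833
0.12 False [ 0.3 -1.3  0.3] [544.6 -47.7  53.9] 8.5
end False [-6.1 -4.2  2.5] [-11.95897213  15.92480327] 9.2917
```

```bash
python3 - <<'E'
from fit import *
from bench import bot
l=L(bot.get_state()["tcp_pos"])
hit=bot.movel(W(l[0]+6,l[1],54),max_speed=20,threshold=12)
s=bot.get_state(); print(hit,s["contact_force"].round(1),L(s["tcp_pos"]))
bot.movel(W(-45,15,54),max_speed=80)
print(bot.get_state()["contact_force"].round(1))
bot.movel(W(-60,15,240),max_speed=200)
p=W(-150,60,260); bot.move_ptp(p,[np.pi,0,th-np.pi/2])
im=imaging.capture("top"); a=cv2.resize(im[155:275,200:350],None,fx=4,fy=4,interpolation=cv2.INTER_CUBIC)
cv2.imwrite("pics/a2.png",a)
im=imaging.capture("scene"); cv2.imwrite("pics/b2.png",cv2.resize(im[130:260,190:360],None,fx=4,fy=4,interpolation=cv2.INTER_CUBIC))
print(bot.get_state()["t"])
E
```

```text
False [-8.3 -5.1  2.3] [-10.97548511  16.00743401]
[ 0.2 -0.2 -0.1]
12.8917
```

View pics/a2.png

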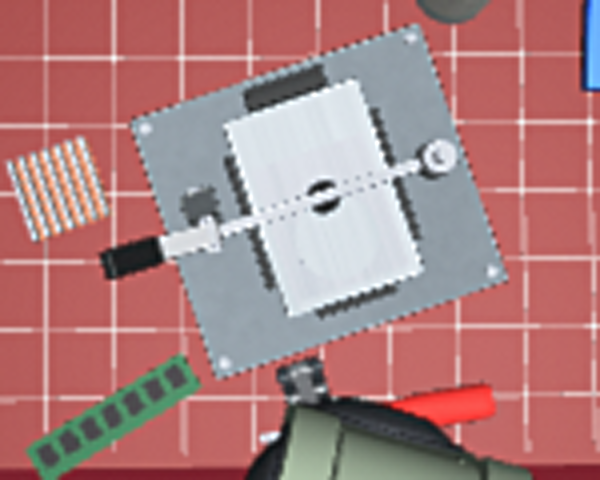

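View pics/b2.png

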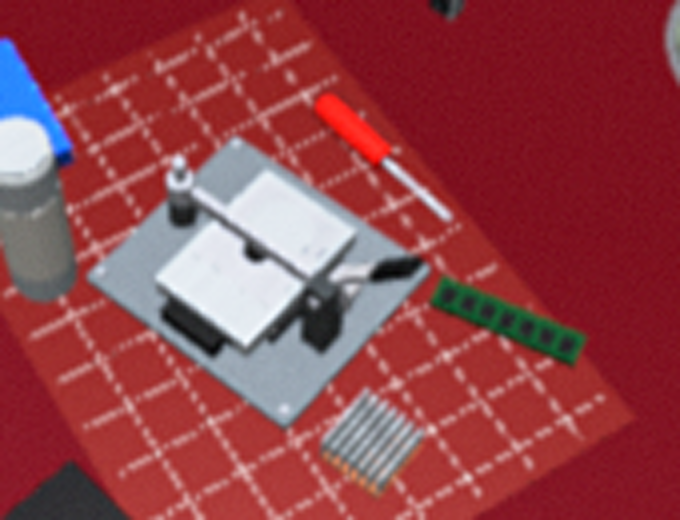

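The strap now lies straight across the drive, from the hinge at crop (440,157) to under the lever base at (205,238). The drive looks unmoved. The lever is still up, with its grip end at (105,262), and the bystanders are in place. I'll check the angle numerically, then push the lever.

```bash
cat > s2.py <<'E'
from fit import *
from bench import bot
g=lambda a:np.array(a,float)/4-0.4+np.array([200,155])
q=[L(p) for p in unproj("top",g([(400,168),(240,226)]),70)]
d=q[1]-q[0]; a=np.arctan2(-d[0],d[1]); print("strap",q,a)
if abs(a)>.05: raise SystemExit
H=9
def P(t,rho=85):
    y=85+rho*np.sin(t)-5*np.cos(t); z=87+rho*np.cos(t)+5*np.sin(t)
    return W(0.5,y-H,z)
o_=[np.pi,0,th-np.pi/2]
p=P(.4); p[2]=235; bot.move_ptp(p,o_)
bot.movel(P(.4),max_speed=100,threshold=15)
for t in(.65,.85,1.05,1.2,1.35,1.45,1.53,1.6):
    hit=bot.movel(P(t),max_speed=60 if t<1.4 else 30,threshold=35)
    s=bot.get_state(); print(t,hit,s["contact_force"].round(1),L(s["tcp_pos"]).round(1),s["tcp_pos"][2].round(1),P(t)[2].round(1),s["t"])
    if hit: break
E
python3 s2.py
```

```text
strap [array([  1.80199187, -58.23435471]), array([-0.91978417, 60.65120326])] 0.02289008610411712
0.65 False [ 0.3 -0.  -0.7] [  0.4 124. ] 157.6 157.7 14.9
0.85 False [ 0.4 -0.3  0.4] [1.000e-01 1.373e+02] 146.4 146.9 15.3333
1.05 False [0.2 0.3 0.2] [  0. 148.] 133.0 133.6 15.7667
1.2 False [-0.2 -0.3 -0.7] [1.000e-01 1.539e+02] 121.9 122.5 16.1333
1.35 False [ 0.5 -0.1 -0.5] [  0.  158.2] 109.9 110.5 16.5
1.45 False [-0.9  0.3  0.5] [  0.3 159.9] 101.9 102.2 16.9333
1.53 True [-2.4 -1.  11. ] [  0.7 160.4] 97.6 95.5 17.2333
```

```bash
python3 - <<'E'
from fit import *
from bench import bot
s=bot.get_state();p=s["tcp_pos"]
hit=bot.movel([p[0],p[1],95],max_speed=10,threshold=15)
s=bot.get_state();print(hit,s["tcp_pos"][2],s["contact_force"])
bot.movel([p[0],p[1],240],max_speed=150)
bot.move_ptp(W(-170,60,270),[np.pi,0,th-np.pi/2])
im=imaging.capture("top"); a=cv2.resize(im[155:275,200:350],None,fx=4,fy=4,interpolation=cv2.INTER_CUBIC)
cv2.imwrite("pics/a3.png",a)
im=imaging.capture("scene"); cv2.imwrite("pics/b3.png",cv2.resize(im[130:260,190:360],None,fx=4,fy=4,interpolation=cv2.INTER_CUBIC))
print(bot.get_state()["t"],bot.get_state()["contact_force"])
for t in (1.3,1.4,1.5): print(t,(proj("top",W(0,85+112*np.sin(t),87+112*np.cos(t)))-[199.6,154.6])*4, (proj("scene",W(0,85+112*np.sin(t),87+112*np.cos(t)))-[189.6,129.6])*4)
E
```

```text
True 97.64717592759173 [-1.21015009 -0.65430942  8.10007107]
19.4667 [-0.0805798  -0.02919655 -0.16484067]
1.3 [[ 52.86890115 285.79470563]] [[451.00446621 335.0112287 ]]
1.4 [[ 50.9766243  286.87011009]] [[452.02643376 343.80800537]]
1.5 [[ 50.67900629 287.40858681]] [[451.85151665 351.77776033]]
```

View pics/a3.png

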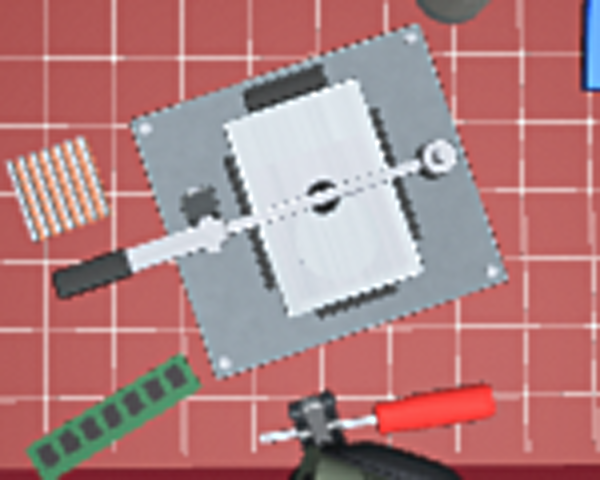

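View pics/b3.png

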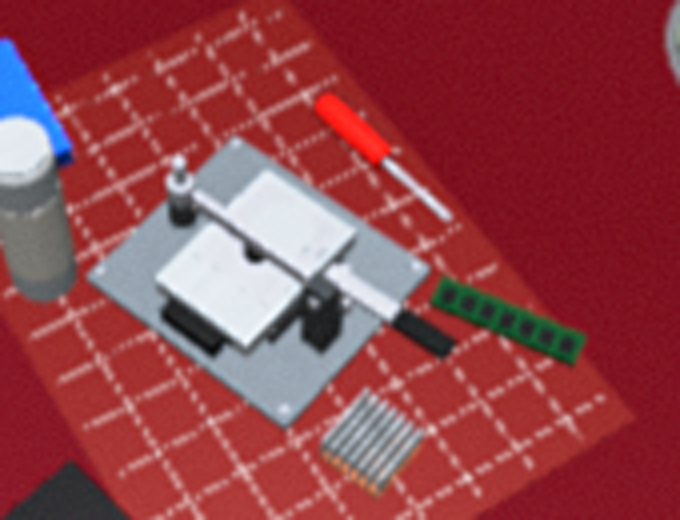

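The lever lies level, with its grip end at scene crop (450,347) against a predicted (452,352) for 1.5 rad. Two pushes both stopped firmly at TCP z 97.6, against 98 predicted. The strap is across, the drive is unmoved and nothing touches the arm, so I'm handing in.

```bash
python3 -c "
from bench import bot
print(bot.sign_off())"
```

```text
the job is handed in; nothing more can be done
None
```

I swung the strap over the drive until it rested against its stop, using closed fingertips. I then pushed the cam lever fully down and handed the job in, about 20 s into the 51 s limit. No verdict came back.

| Check | Result |
|---|---|
| **Strap** | About 0.02 rad from its stop in the pictures before the lever was pushed. Push force rose to about 10 N. |
| **Lever** | Stopped twice at a fingertip height of 97.6 mm, against 98 mm expected at 1.5 rad. |
| **Drive and bystanders** | Looked unmoved in the last pictures; I did not measure how far they might have moved. |
| **Arm** | Clear of everything, with no contact force. |

- **Small disagreement:** in the scene picture the grip end lay about 5 enlarged pixels from its predicted place. That reads between 1.4 and 1.5 rad, within the calibration error. I trusted the firm stops over the picture.
- **Not checked:** the pad's force on the drive cannot be measured directly, so I inferred it from the lever being fully down.

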